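# Reset the paper trimmer's side stop by one hole and keep its pin held in

### The job

The paper trimmer is being set up for the next wider cut. Swing its raised blade arm all the way down first, so that nobody reaches past an open blade; then pull up the black plunger knob on the red side stop, slide the stop along its perforated bar to the very next hole, on the side away from the blade, and let the pin go right down into that hole. Finish while holding: keep the knob gripped, with the pin fully home and the blade still down, because the stop's clamp screw has not been tightened yet, and leave the other things on the trimmer and the table where they are.

Things in the scene. Friction and masses are not known exactly. Their poses are not given: they have to be found in the camera images.
- trimmer: paper trimmer (guillotine), fixed; grey bed 300 mm (x) by 400 mm (y), its top 45 mm above the table. Origin under the bed's middle at table height; x away from the operator, y left, z up; yaw -0.05 to 0.32 rad. Blade on a blue arm along the right edge, at y = -222 mm; beside it, at y = -178 mm, an upright clear guard up to 98 mm above the table. A perforated aluminium bar lies along y at x = 90 mm
- blade (a joint): angle of the blade arm, rad: 0 is fully down (its stop), positive is raised; starts between 0.35 and 0.65. The hinge is stiff: the arm stays where it is left and needs about 2 to 6 N downward at the handle. The hinge axis is parallel to the trimmer's y and passes 66 mm above the table at trimmer x = 140 mm
- blade_grip (a point): middle of the black round handle at the near end of the blade arm: 30 mm thick, 105 mm long, lying along the arm. The point is on the handle's axis, 260 mm from the hinge axis (72 mm above the table when the arm is down). With the arm down it lies right beside the bed's edge, so push it from above rather than reach round it
- stop (a joint): travel of the red side stop along the bar, m: starts at 0 (pin in its present hole) and grows along the trimmer's +y, away from the blade; the next hole is at 0.030. Slides with about 1 to 3 N once the pin is out; about 1 mm of play each way when the pin is in
- stop_mark (a point): point on the pin's axis at the level of the bar's top, moving with the stop. The stop is a red block 46 mm (x) by 40 mm (y), its top 17.5 mm above this point, with a finger 100 mm long and 24 mm high reaching forward (to -x) over the bed on its right side, and a small brass clamp screw at its back, not to be used
- plunger (a joint): lift of the spring plunger, m: 0 fully down, 0.013 fully pulled. The pin is 8 mm thick with a round nose and stands 9.5 mm deep in its hole, so it is clear of the bar from 0.0095 up; the spring pushes it down with 6 N at the bottom, about 9 N when pulled. Let go over plain bar it rests on it, and drops in when it comes over a hole
- knob: black knurled knob of the plunger, a plain cylinder 28 mm in diameter and 26 mm high; origin at the centre of its underside, which is 36 mm above the bar's top (95 mm above the table, 18.5 mm above the red block) when the pin is down; moves with the plunger
- next_hole (a point): centre of the mouth of the hole that the pin shall go into, on the top face of the aluminium bar, 59 mm above the table and 30 mm from the present hole along the trimmer's +y. The bar is 26 mm wide and runs over nearly the whole bed (y = -159 to 198 mm), with 10 mm holes 30 mm apart
- glue_stick: white and red glue stick without its cap, standing upright on the left front of the trimmer's bed, 27 mm in diameter, 86 mm high; origin at the centre of its foot; a bystander
- glue_cap: red cap of the glue stick standing on the table, 29 mm in diameter, 24 mm high; a bystander
- tub: clear plastic tub with paper scraps, 88 mm across the rim, 75 mm high; a bystander
- phone: dark telephone lying flat, 155 by 75 by 9 mm; a bystander
- scissors: scissors with black loops lying flat, about 150 mm long; a bystander
- pen: blue pen lying flat, 140 mm long; a bystander

How it is judged (in metres and radians):
On the way, in this order (a step that is already met when the one before it is completed fails the run):
1. the blade arm is brought fully down while the stop is still pinned in its first hole (value of joint blade below 0.05 rad and value of joint stop below 0.005 m and value of joint plunger below 0.003 m), for 0.2 s.
2. the plunger is pulled by its knob until the pin is clear of the bar (value of joint blade below 0.05 rad and value of joint plunger above 0.0085 m and contact force between the fingers and knob above 2 N), for 0.1 s.
3. the pin is seated in the next hole away from the blade, with the knob held (value of joint stop between 0.027 and 0.033 m and value of joint plunger below 0.0025 m and contact force between the fingers and knob above 2 N), for 0.2 s.
At the end, for the whole second after the job is handed in: The fingers still hold the knob (contact of more than 2 N), the stop stands within 3 mm of the next hole (0.030 m of travel), the pin is within 2.5 mm of fully down and at rest, the blade arm is within 0.05 rad of fully down, and no bystander has moved by more than 20 mm (all of step 3 and value of joint blade below 0.05 rad and velocity of joint each of stop, plunger below 0.01 m/s and distance of each of glue_stick, glue_cap, tub, phone, scissors, pen from where it was at the start of the episode below 0.02 m); the arm keeps its last pose, push and grip.
It fails at once if a bystander is pushed away or knocked over (distance of any of glue_stick, glue_cap, tub, phone, scissors, pen from where it was at the start of the episode above 0.03 m or angle between any of glue_stick, tub's own z axis and vertical above 0.5 rad).
It also fails if it takes over 43 s, if anything falls off the work surface, if the arm or the gripper's body presses on something with over 40 N, if the wrist force passes 120 N, or if a joint passes its speed limit or range.

### The arm

A 6-joint arm with a two-finger parallel gripper is mounted at the origin on the work surface. World frame = base frame: x ahead of the robot, y to its left, z up, the work surface at z = 0. Lengths are in m, angles in degrees, forces in N, time in s.
With the tool pointing down it reaches from about 0.4 to 0.825 m from the base axis. Payload 7 kg.
Tool frame: the origin (TCP) lies on the centre line of the jaws, within the pads' length; the fingertips stand 19 mm ahead of it and the grasp point (between the pads) is the TCP; z points along the fingers, y is the line along which they close (so a half turn about z gives the same grasp; the last joint's range is limited). The gripper opens to 88 mm and grips with 3 to 60 N. Pads are 19 mm wide; open, the fingers measure 130 mm over their backs; the gripper's body (78 mm by 193 mm) begins 47 mm behind the grasp point.
Start: joints at [-51.503, 20.546, 0.682, 0, -70.136, -16.507], TCP at [0.253, -0.626, 0.246] pointing down, gripper open.
Joint ranges: [-176.03, 176.03], [-82.01, 121.73], [-58.28, 71.71], [-173.87, 95.51], [-174.79, -0.11], [-173.66, 173.66]. Speed limits (degrees/s): [136.94, 136.94, 172.46, 180, 180, 180].

### API

Orientations are given as [roll, pitch, yaw] about the fixed x, y, z axes, in that order (R = Rz(yaw) Ry(pitch) Rx(roll)).
In Python, from plant import get_state, capture, close_job gives the robot as it stands.
- The arm moves only by the tool apply_moves, never from a script. Its argument "targets" is a list of rows, each a list of 7 numbers: the opening, from 0 (shut) to 1 (fully open), then the shift along the tool's x, y, z normalised to -1 to 1, where 1 is 1000 mm, then the turn, a rotation vector about the tool's x, y, z normalised to -1 to 1, where 1 is 90 degrees. In form: [[claw, tx, ty, tz, ax, ay, az], ...]. A call has 1 to 20 rows; each row shifts and turns the commanded pose from where the row before left it, along the tool's axes as they then stand; what a row does not reach is not made up. A row lasts 1/12 s, in which the tool goes at most 41.7 mm and 7.16 degrees, less where a joint would pass 70% of its speed; a pose out of reach is approached as far as the arm can. A call with a number of a shift or a turn outside -1 to 1 is refused whole. A call with a gripper value outside its range is refused whole. The fingers move at their own pace and stop on an object; "newtons" is the grip in N (left out, the last holds). Time passes only in rows, so rows that do not move let the fingers close. It gives the time, the measured TCP pose, the force, the opening and the grip force at its end, in the units of the state.
- get_state(): the state, without advancing time (a new reading comes with each control period).
- capture(name): name is "side" or "top"; returns a dict with "frame" (400x640x3 uint8, red, green, blue), "range_z" (400x640 float32, m along the optical axis (not along the pixel's ray), 0 where there is no reading), "camera_matrix" (3x3 intrinsics, pixels), "T" (4x4, takes a point from camera to world coordinates). Camera axes: x right, y down, z forward; pixel columns grow to the right and rows downward; lengths in m; the calibration is good to about 2 mm. A picture is of the moment at which its call begins.
- close_job(): hands the job in; it is judged then, once.
The state is a dict: "time_s": time; "joints": joint angles; "qd": joint speeds; "joint_torque": joint torques, N m; "tcp_pos": TCP position; "eef_rot": TCP orientation; "contact_force": force on the tool from outside, world axes, zero at the start; "moment": the same for the moment, N m; "gripper_width": finger opening in m; "gripper_force": force on a finger pad.
Only numpy, scipy, OpenCV 4.12 (cv2) and the standard library are available. Lean on these libraries where they do the work, as an engineer would, in place of code of your own. Each camera call takes 0.05 s, during which the arm holds its last target. There are 200 camera calls.

## Working session

There is one attempt and no reset: what is moved stays moved. The work goes in short steps, Python scripts to look and compute and a tool call to move; the robot and the scene stay as the last step left them, time stands still between calls to the robot, and variables do not carry over. Pictures are saved under pics/ and viewed, at most 10 in all, crops included, and the job is handed in when it is done.

Besides the shell and the picture viewer there is one more tool, called after ">>>" by a JSON object that holds its "api" and its "payload". apply_moves: Moves the arm, as the interface text tells. Scaled input: -1 to 1 covers 1000 mm each way for a shift and 90 degrees each way for a turn. Its arguments: {"type":"object","properties":{"targets":{"type":"array","items":{"type":"array","items":{"type":"number"}}},"newtons":{"type":"number"}},"required":["targets"]}

```bash
mkdir -p pics; cat > h.py <<'E'
import numpy as np,cv2
from plant import get_state,capture,close_job
def shot(n,f):
    c=capture(n); np.savez('pics/'+f+'.npz',**c); cv2.imwrite('pics/'+f+'.png',c['frame'][:,:,::-1]); return c
def px(c,u,v,z=None):
    K=c['camera_matrix'];T=c['T'];r=np.linalg.inv(K)@[u,v,1]
    if z is None: p=r*c['range_z'][int(v),int(u)]; return T[:3,:3]@p+T[:3,3]
    d=T[:3,:3]@r; return T[:3,3]+d*(z-T[2,3])/d[2]
def proj(c,P):
    T=np.linalg.inv(c['T']);p=c['camera_matrix']@(T[:3,:3]@P+T[:3,3]);return p[:2]/p[2]
E
python3 -c "
from h import *
for n in ['top','side']:
    c=shot(n,n+'0');print(c['T'].round(3),c['camera_matrix'])
print(get_state())"
```

```text
[[ 0.006 -0.987  0.163  0.348]
 [-1.    -0.007 -0.006 -0.061]
 [ 0.007 -0.163 -0.987  1.322]
 [ 0.     0.     0.     1.   ]] [[371.14246847   0.         318.15087387]
 [  0.         371.14246847 199.99727403]
 [  0.           0.           1.        ]]
[[-0.692 -0.437  0.575 -0.049]
 [-0.722  0.411 -0.556  0.564]
 [ 0.007 -0.8   -0.6    0.736]
 [ 0.     0.     0.     1.   ]] [[386.5436562    0.         319.14261245]
 [  0.         386.5436562  197.64586493]
 [  0.           0.           1.        ]]
{'time_s': 0.1, 'joints': array([-5.15028804e+01,  2.05856842e+01,  6.40478361e-01, -1.79315665e-02,
       -7.01357229e+01, -1.65072388e+01]), 'qd': array([-0.01740475, -0.14150789,  0.08590096,  0.03772861, -0.05806332,
        0.03847901]), 'joint_torque': array([ 3.44274449e-04, -5.84161234e+01,  2.93752027e+01,  7.01552510e+00,
        1.02232632e-02, -5.21449192e-05]), 'tcp_pos': array([ 0.25258486, -0.62553034,  0.24474539]), 'eef_rot': array([ 1.79917617e+02, -6.83379199e-03, -1.58016219e+02]), 'contact_force': array([ 0.67455513, -0.35644626, -0.00280615]), 'moment': array([ 0.00399524, -0.0180662 , -0.00103827]), 'gripper_force': 0.0, 'gripper_width': 0.0877668131500403}
```

View pics/top0.png

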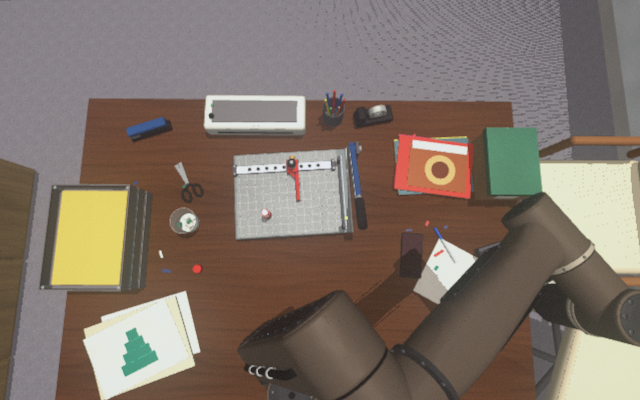

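View pics/side0.png

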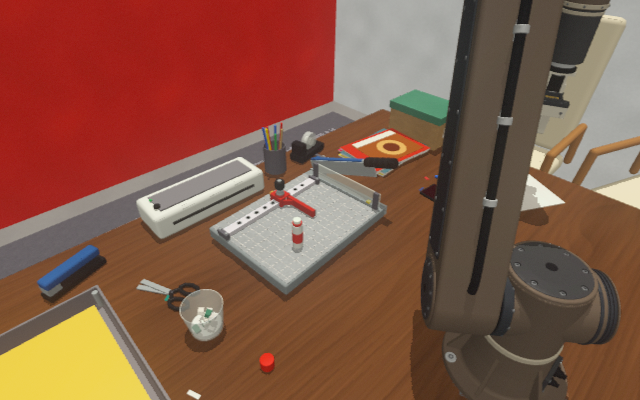

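The top view shows the bed with corners near (234,151), (238,239), (352,233). The knob is near (292,161) and the blade handle near (361,213). I'll enlarge both views.

```bash
python3 -c "
import cv2
a=cv2.imread('pics/top0.png');cv2.imwrite('pics/tc.png',cv2.resize(a[135:245,225:375],None,fx=5.3,fy=5.3,interpolation=cv2.INTER_CUBIC))
a=cv2.imread('pics/side0.png');cv2.imwrite('pics/sc.png',cv2.resize(a[140:290,205:405],None,fx=4,fy=4,interpolation=cv2.INTER_CUBIC))
"
```

```text
(no output)
```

View pics/tc.png

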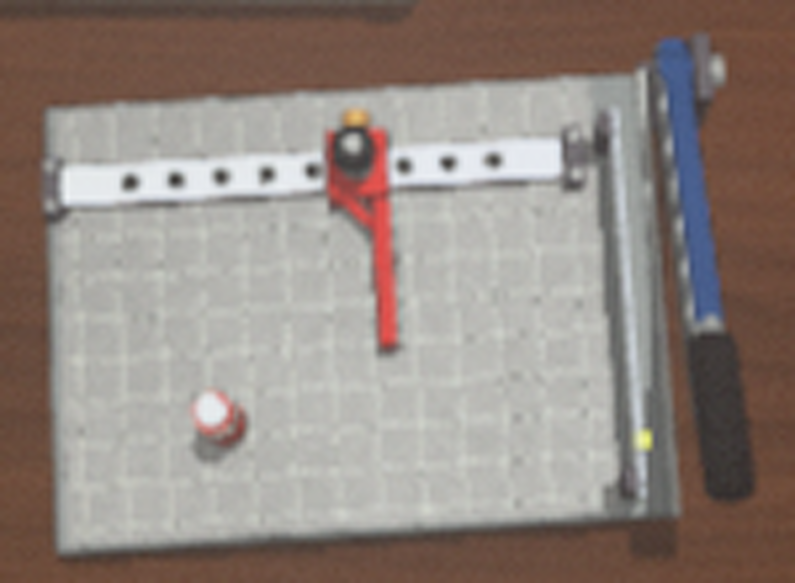

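View pics/sc.png

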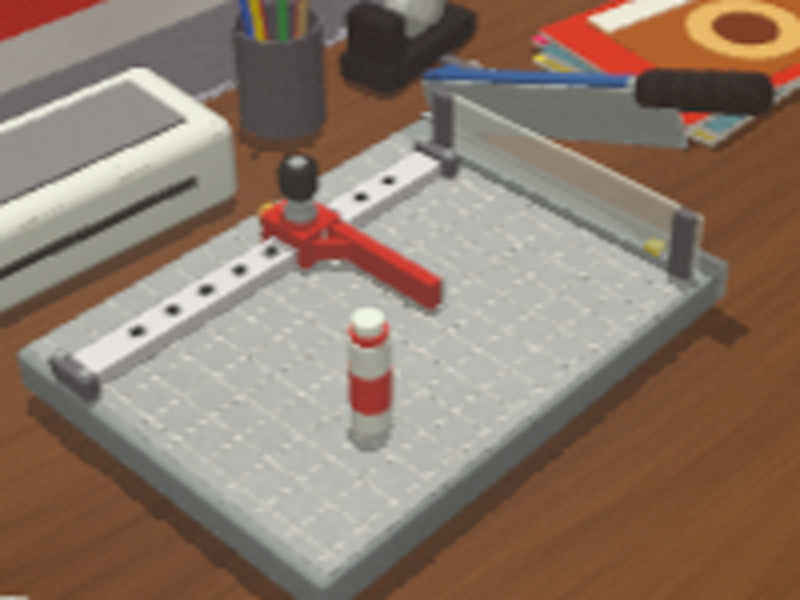

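The top crop shows holes at crop x 131–493 with 45 px spacing. The stop sits on the hole at about (358,168), and the bed corners are at (47,108), (62,548) and (678,515). The handle runs from (713,335) to (728,495). Next I'll fit the trimmer pose.

```bash
cat >> h.py <<'E'
def load(f): return dict(np.load('pics/'+f+'.npz'))
E
python3 - <<'E'
from h import *
from scipy.optimize import least_squares
c=load('top0');f=lambda x,y:(225+(x+.5)/5.3-.5,135+(y+.5)/5.3-.5)
C=[px(c,*f(*p),.045)[:2] for p in [(47,108),(62,548),(678,515)]]
M=[(.15,.2),(-.15,.2),(-.15,-.2)]
H=np.array([px(c,*f(*p),.059)[:2] for p in [(131,182),(176,180),(221,176.5),(267,174),(312,171),(404,165),(448,162),(493,160)]])
k=np.array([-5,-4,-3,-2,-1,1,2,3])
def tr(q,m): cs,s=np.cos(q[2]),np.sin(q[2]);m=np.atleast_2d(m);return q[:2]+np.c_[cs*m[:,0]-s*m[:,1],s*m[:,0]+cs*m[:,1]]
def res(q): return np.r_[(tr(q,M)-C).ravel(),(tr(q,np.c_[0*k+.09,q[3]-.03*k])-H).ravel()]
r=least_squares(res,[.5,0,.1,0]);q=r.x;print(q,(r.fun*1e3).round(1))
print('pin',tr(q,[.09,q[3]]),'next',tr(q,[.09,q[3]+.03]))
cs=np.array([np.cos(q[2]),np.sin(q[2])])
for n in ['top0','side0']:
  c=load(n)
  for nm,P in [('knobtop',(*tr(q,[.09,q[3]])[0],.121)),('pin',(*tr(q,[.09,q[3]])[0],.059))]: print(n,nm,proj(c,np.array(P)))
c=load('side0')
# knob points from side depth
def s(x,y):return (205+x/4,140+y/4)
for p in [(297,163),(298,180),(298,195)]: print('knob',px(c,*s(*p)))
for p in [(650,90),(700,92),(750,92)]: print('hs',px(c,*s(*p)))
c=load('top0')
for p in [(714,350),(721,400),(728,450),(733,485),(353,140),(353,150)]: print('t',px(c,*f(*p)))
for th in np.arange(.3,.7,.05):
  P=np.array([*tr(q,[.14-.26*np.cos(th)+.0*np.sin(th),-.222])[0],.066+.006*np.cos(th)+.26*np.sin(th)]);print(th,P,proj(c,P),proj(load('side0'),P))
E
```

```text
[ 0.58599076  0.0225447   0.07000534 -0.00542389] [ 2.  -0.8 -3.3  0.6  0.7  0.1  0.1  0.4  0.6  0.1  0.1 -0.3  0.3  0.1
  0.1 -0.2 -0.3  0.6 -0.4 -0.3  0.1 -0.4]
pin [[0.67614971 0.02342943]] next [[0.67405126 0.05335595]]
top0 knobtop [290.93076346 161.61093665]
top0 pin [292.08610127 166.31242221]
side0 knobtop [278.07553354 180.66422551]
side0 pin [279.28596447 198.28172337]
knob [0.67104849 0.0231829  0.12313752]
knob [0.66226907 0.02989535 0.11631438]
knob [0.65953984 0.03281325 0.10631297]
hs [ 0.53073853 -0.18711135  0.15741284]
hs [ 0.48991409 -0.19028745  0.17285092]
hs [ 0.45316231 -0.19573046  0.18715351]
t [ 0.53905796 -0.19837997  0.16219758]
t [ 0.50667004 -0.20021851  0.17832552]
t [ 0.47594369 -0.20256267  0.1893225 ]
t [ 0.45558391 -0.20509604  0.18999358]
t [0.67875273 0.02270768 0.11908638]
t [0.67214197 0.02256321 0.11950055]
0.3 [ 0.49339725 -0.20649305  0.14856727] [361.53203469 215.48441435] [381.80006508 167.78425792]
0.35 [ 0.49753766 -0.20620272  0.16078967] [361.89705077 213.70671043] [381.03295971 163.56976479]
0.39999999999999997 [ 0.50228705 -0.2058697   0.17277513] [362.2435248  211.71077852] [380.07024447 159.31087731]
0.44999999999999996 [ 0.50763353 -0.2054948   0.18449372] [362.56973057 209.49719599] [378.91308243 155.02334482]
0.49999999999999994 [ 0.51356375 -0.20507898  0.19591614] [362.87395008 207.06762988] [377.56368736 150.72341105]
0.5499999999999999 [ 0.52006289 -0.20462326  0.20701383] [363.15448806 204.42491078] [376.02533905 146.42770107]
0.5999999999999999 [ 0.52711469 -0.20412878  0.21775906] [363.40968761 201.57309908] [374.30238649 142.15309938]
0.6499999999999999 [ 0.53470153 -0.2035968   0.22812497] [363.63794681 198.51754144] [372.40023848 137.91662095]
```

>>> {"api": "apply_moves", "payload": {"targets": [[0, 0, 0, 0, 0, 0, 0.0667], [0, 0, 0, 0, 0, 0, 0.0667], [0, 0, 0, 0, 0, 0, 0.0667], [0, -0.0228, 0.0334, 0, 0, 0, 0], [0, -0.0228, 0.0334, 0, 0, 0, 0], [0, -0.0228, 0.0334, 0, 0, 0, 0], [0, -0.0228, 0.0334, 0, 0, 0, 0], [0, -0.0228, 0.0334, 0, 0, 0, 0], [0, -0.0228, 0.0334, 0, 0, 0, 0], [0, -0.0228, 0.0334, 0, 0, 0, 0], [0, -0.0228, 0.0334, 0, 0, 0, 0], [0, -0.0228, 0.0334, 0, 0, 0, 0], [0, -0.0228, 0.0334, 0, 0, 0, 0], [0, -0.0228, 0.0334, 0, 0, 0, 0], [0, -0.0228, 0.0334, 0, 0, 0, 0], [0, 0, 0, 0, 0, 0, 0], [0, 0, 0, 0, 0, 0, 0]], "newtons": 30}}

```text
time_s: 1.52
tcp_pos: [0.4986, -0.205, 0.2452]
eef_rot: [180.0, -0.0, -175.8]
contact_force: [-0.3, -0.2, 0.6]
gripper_width: 0.0005
gripper_force: 0.0
```

>>> {"api": "apply_moves", "payload": {"targets": [[0, 0, 0, 0.01, 0, 0, 0], [0, 0, 0, 0.01, 0, 0, 0], [0, 0, 0, 0.008, 0, 0, 0], [0, 0.0015, 0, 0.008, 0, 0, 0], [0, 0.0015, 0, 0.008, 0, 0, 0], [0, 0.0015, 0, 0.008, 0, 0, 0], [0, 0.0015, 0, 0.008, 0, 0, 0], [0, 0.0015, 0, 0.008, 0, 0, 0], [0, 0.0015, 0, 0.008, 0, 0, 0], [0, 0.0015, 0, 0.008, 0, 0, 0]]}}

```text
time_s: 2.35
tcp_pos: [0.4871, -0.2079, 0.1609]
eef_rot: [-180.0, -0.0, -176.0]
contact_force: [-0.6, -1.0, 1.9]
gripper_width: 0.0005
gripper_force: 1.2
```

>>> {"api": "apply_moves", "payload": {"targets": [[0, 0.001, 0, 0.008, 0, 0, 0], [0, 0.001, 0, 0.008, 0, 0, 0], [0, 0.001, 0, 0.008, 0, 0, 0], [0, 0.001, 0, 0.008, 0, 0, 0], [0, 0.001, 0, 0.008, 0, 0, 0], [0, 0, 0, 0.005, 0, 0, 0], [0, 0, 0, 0.003, 0, 0, 0], [0, 0, 0, 0.001, 0, 0, 0], [0, 0, 0, 0, 0, 0, 0]]}}

```text
time_s: 3.1
tcp_pos: [0.4825, -0.2081, 0.1123]
eef_rot: [180.0, 0.0, -176.0]
contact_force: [1.1, -0.3, 0.1]
gripper_width: 0.0002
gripper_force: 0.0
```

```bash
python3 - <<'E'
from h import *
c=shot('side','side1');cv2.imwrite('pics/sc1.png',cv2.resize(c['frame'][130:280,235:435,::-1],None,fx=4,fy=4,interpolation=cv2.INTER_CUBIC))
s=get_state();print(s['contact_force'],s['tcp_pos'],s['moment'])
E
```

```text
[-0.04762989  0.8509504   0.13427846] [ 0.48276747 -0.20806333  0.11257981] [ 0.03772903  0.00856784 -0.03155931]
```

View pics/sc1.png

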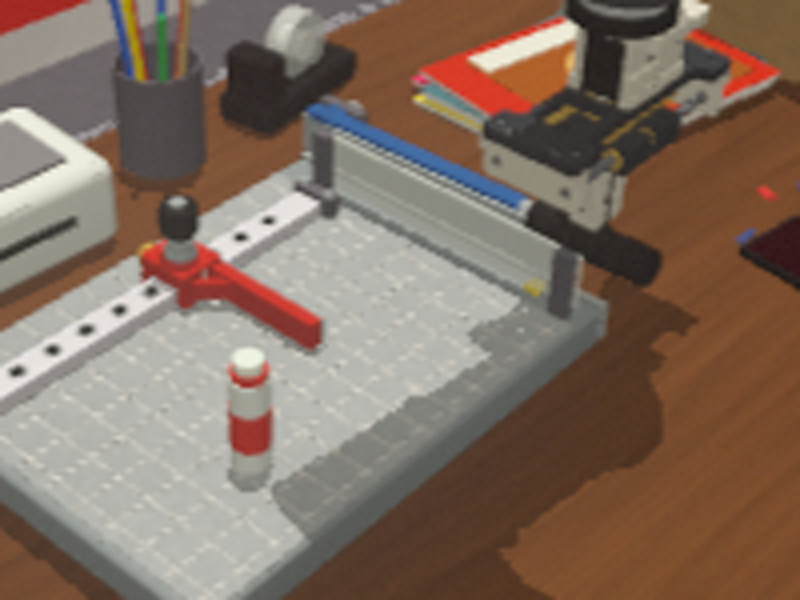

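The side view shows the handle near (600,240) under the closed fingers, almost down. I'll press further in small steps.

>>> {"api": "apply_moves", "payload": {"targets": [[0, 0, 0, 0.002, 0, 0, 0], [0, 0, 0, 0.002, 0, 0, 0], [0, 0, 0, 0.001, 0, 0, 0], [0, 0, 0, 0.001, 0, 0, 0], [0, 0, 0, 0, 0, 0, 0]]}}

```text
time_s: 3.57
tcp_pos: [0.4826, -0.2081, 0.1065]
eef_rot: [-180.0, 0.0, -176.0]
contact_force: [-0.3, -0.3, 0.9]
gripper_width: 0.0005
gripper_force: 0.4
```

>>> {"api": "apply_moves", "payload": {"targets": [[0, 0, 0, 0.001, 0, 0, 0], [0, 0, 0, 0.001, 0, 0, 0], [0, 0, 0, 0.001, 0, 0, 0], [0, 0, 0, 0, 0, 0, 0]]}}

```text
time_s: 3.9
tcp_pos: [0.4828, -0.2082, 0.1056]
eef_rot: [-180.0, 0.1, -176.0]
contact_force: [-6.3, 2.7, 20.9]
gripper_width: 0.0004
gripper_force: 10.2
```

>>> {"api": "apply_moves", "payload": {"targets": [[0, 0, 0, 0, 0, 0, 0], [0, 0, 0, 0, 0, 0, 0], [0, 0, 0, -0.025, 0, 0, 0], [0, 0, 0, -0.025, 0, 0, 0], [0, 0, 0, -0.025, 0, 0, 0], [1, -0.0261, 0.0271, 0, 0, 0, 0], [1, -0.0261, 0.0271, 0, 0, 0, 0], [1, -0.0261, 0.0271, 0, 0, 0, 0], [1, -0.0261, 0.0271, 0, 0, 0, 0], [1, -0.0261, 0.0271, 0, 0, 0, 0], [1, -0.0261, 0.0271, 0, 0, 0, 0], [1, -0.0261, 0.0271, 0, 0, 0, 0], [1, -0.0261, 0.0271, 0, 0, 0, 0], [1, 0, 0, 0, 0, 0, 0], [1, 0, 0, 0, 0, 0, 0]]}}

```text
time_s: 5.15
tcp_pos: [0.6762, 0.0245, 0.1771]
eef_rot: [-180.0, -0.1, -175.9]
contact_force: [-1.0, -1.3, 0.3]
gripper_width: 0.0617
gripper_force: 0.0
```

```bash
python3 - <<'E'
from h import *
c=shot('side','side2');cv2.imwrite('pics/sc2.png',cv2.resize(c['frame'][130:280,205:405,::-1],None,fx=4,fy=4,interpolation=cv2.INTER_CUBIC))
s=get_state();print(s['contact_force'],s['tcp_pos'],s['eef_rot'],s['gripper_width'])
E
```

```text
[ 0.6632603  -0.49826906  0.67941768] [0.67544271 0.02335963 0.17740155] [-1.79988835e+02 -9.93164552e-02 -1.75957167e+02] 0.06525682171463536
```

View pics/sc2.png

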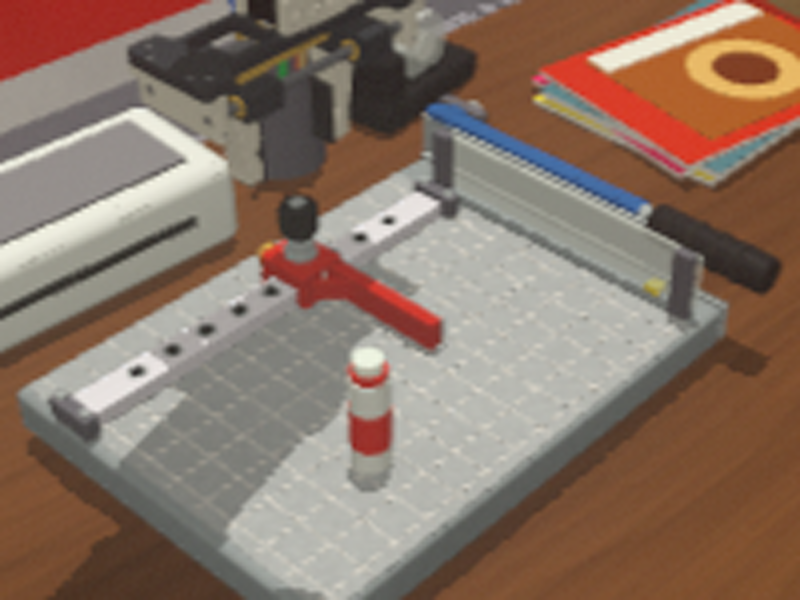

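The blade lies flat beside the guard, with the handle near (715,245), and the open fingers are above the knob at (298,215). Next I descend and grip.

>>> {"api": "apply_moves", "payload": {"targets": [[1, 0, 0, 0.012, 0, 0, 0], [1, 0, 0, 0.012, 0, 0, 0], [1, 0, 0, 0.012, 0, 0, 0], [1, 0, 0, 0.012, 0, 0, 0], [1, 0, 0, 0.012, 0, 0, 0], [1, 0, 0, 0.008, 0, 0, 0], [1, 0, 0, 0, 0, 0, 0], [0.5, 0, 0, 0, 0, 0, 0], [0.3, 0, 0, 0, 0, 0, 0], [0.3, 0, 0, 0, 0, 0, 0], [0.3, 0, 0, 0, 0, 0, 0], [0, 0, 0, 0, 0, 0, 0], [0, 0, 0, 0, 0, 0, 0], [0, 0, 0, 0, 0, 0, 0], [0, 0, 0, 0, 0, 0, 0], [0, 0, 0, 0, 0, 0, 0]], "newtons": 30}}

```text
time_s: 6.53
tcp_pos: [0.6756, 0.0227, 0.1106]
eef_rot: [180.0, 0.0, -176.0]
contact_force: [0.2, 0.2, 0.4]
gripper_width: 0.0329
gripper_force: 0.0
```

>>> {"api": "apply_moves", "payload": {"targets": [[0, 0, 0, 0, 0, 0, 0], [0, 0, 0, 0, 0, 0, 0], [0, 0, 0, 0, 0, 0, 0], [0, 0, 0, 0, 0, 0, 0]], "newtons": 30}}

```text
time_s: 6.87
tcp_pos: [0.6756, 0.0227, 0.1106]
eef_rot: [-180.0, 0.0, -176.0]
contact_force: [0.1, 0.6, 0.4]
gripper_width: 0.0274
gripper_force: 30.0
```

>>> {"api": "apply_moves", "payload": {"targets": [[0, 0, 0, -0.002, 0, 0, 0], [0, 0, 0, -0.002, 0, 0, 0], [0, 0, 0, -0.002, 0, 0, 0], [0, 0, 0, -0.002, 0, 0, 0], [0, 0, 0, -0.002, 0, 0, 0], [0, 0, 0, -0.0015, 0, 0, 0], [0, 0, 0, 0, 0, 0, 0], [0, 0, 0, 0, 0, 0, 0]]}}

```text
time_s: 7.53
tcp_pos: [0.6755, 0.0226, 0.1219]
eef_rot: [180.0, -0.0, -176.0]
contact_force: [2.6, -0.5, -9.0]
gripper_width: 0.0273
gripper_force: 30.0
```

>>> {"api": "apply_moves", "payload": {"targets": [[0, 0, 0.003, 0, 0, 0, 0], [0, 0, 0.003, 0, 0, 0, 0], [0, 0, 0.003, 0, 0, 0, 0], [0, 0, 0.003, 0, 0, 0, 0], [0, 0, 0.003, 0, 0, 0, 0], [0, 0, 0.003, 0, 0, 0, 0], [0, 0, 0.003, 0, 0, 0, 0], [0, 0, 0.003, 0, 0, 0, 0], [0, 0, 0.003, 0, 0, 0, 0], [0, 0, 0.003, 0, 0, 0, 0], [0, 0, 0, 0, 0, 0, 0], [0, 0, 0, 0, 0, 0, 0]]}}

```text
time_s: 8.53
tcp_pos: [0.6734, 0.0531, 0.122]
eef_rot: [180.0, -0.0, -176.0]
contact_force: [2.9, 2.2, -9.0]
gripper_width: 0.0276
gripper_force: 30.0
```

>>> {"api": "apply_moves", "payload": {"targets": [[0, 0, -0.0003, 0.002, 0, 0, 0], [0, 0, 0, 0.002, 0, 0, 0], [0, 0, 0, 0.002, 0, 0, 0], [0, 0, 0, 0.002, 0, 0, 0], [0, 0, 0, 0.002, 0, 0, 0], [0, 0, 0, 0.0015, 0, 0, 0], [0, 0, 0, 0, 0, 0, 0], [0, 0, 0, 0, 0, 0, 0]]}}

```text
time_s: 9.2
tcp_pos: [0.6736, 0.0521, 0.1107]
eef_rot: [-180.0, 0.0, -176.0]
contact_force: [1.5, 0.7, -6.8]
gripper_width: 0.0276
gripper_force: 30.0
```

>>> {"api": "apply_moves", "payload": {"targets": [[0, 0, 0, 0.0005, 0, 0, 0], [0, 0, 0, 0.0005, 0, 0, 0], [0, 0, 0, 0, 0, 0, 0], [0, 0, 0, 0, 0, 0, 0]]}}

```text
time_s: 9.53
tcp_pos: [0.6737, 0.0522, 0.1105]
eef_rot: [-180.0, 0.0, -176.0]
contact_force: [-3.2, -0.2, 4.3]
gripper_width: 0.0273
gripper_force: 30.0
```

```bash
python3 - <<'E'
from h import *
c=shot('side','side3');cv2.imwrite('pics/sc3.png',cv2.resize(c['frame'][130:280,205:405,::-1],None,fx=4,fy=4,interpolation=cv2.INTER_CUBIC))
s=get_state();print(s['contact_force'],s['tcp_pos'],s['eef_rot'],s['gripper_width'])
E
```

```text
[-3.46629776  1.25202316  5.04255932] [0.67372514 0.05218314 0.11056008] [-1.79990806e+02  4.61047253e-02 -1.76003390e+02] 0.027268188768797587
```

View pics/sc3.png

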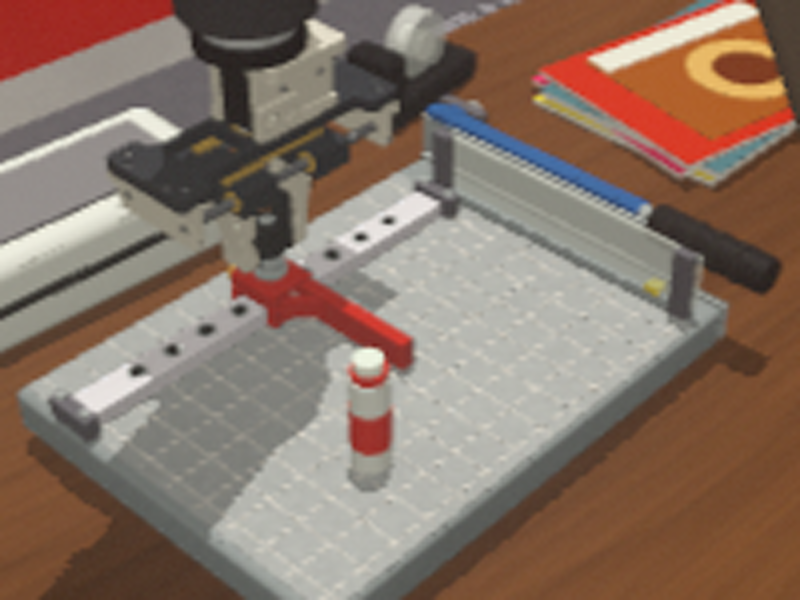

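The stop now stands one hole further left, with four holes visible to its left where there were five. The knob is gripped, the blade is down and the glue stick is still in place. The push flipped sign at the original grasp height (0.1105 m), so the pin has bottomed.

>>> {"api": "apply_moves", "payload": {"targets": [[0, 0, 0, 0, 0, 0, 0], [0, 0, 0, 0, 0, 0, 0], [0, 0, 0, 0, 0, 0, 0], [0, 0, 0, 0, 0, 0, 0], [0, 0, 0, 0, 0, 0, 0]]}}

```text
time_s: 10.0
tcp_pos: [0.6737, 0.0522, 0.1105]
eef_rot: [-180.0, 0.0, -176.0]
contact_force: [-4.5, 0.5, 6.5]
gripper_width: 0.0273
gripper_force: 30.0
```

```bash
python3 -c "
from plant import *
s=get_state();print(s['contact_force'],s['tcp_pos'],s['gripper_force'],s['time_s'])
print(close_job())"
```

```text
[-4.46876972  0.52638567  6.52768028] [0.67373121 0.05222186 0.11049962] 30.000929832458496 10.0
the job is handed in; nothing more can be done
None
```

I handed the job in at 10.0 s: the blade is down, the stop is one hole further from the blade with its pin down, and the knob is still gripped at 30 N; the hand-in returned no verdict.

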